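# Lock the battery cover with the screwdriver

### The job

Lock the yellow battery cover: take the red screwdriver from its wooden stand, set its blade in the slot of the big brass screw, push the screw down against its spring and keep it down while you turn it clockwise until it stops, so that it springs back up locked when you ease off. It takes a push of about 17 newtons: with under 14 the screw will not turn, and over 20 crushes the battery contact underneath. Put the screwdriver back upright in its stand, fully down, let it go, and leave the other things where they are.

Things in the scene. Friction and masses are not known exactly. Their poses are not given: they have to be found in the camera images.
- driver: Flat-blade screwdriver, upright at the start, 132 mm long, 0.11 kg. Origin at the middle of the blade's tip, z up along the shank to the handle. Blade 11 mm wide (along its x), 2.2 mm thick (along its y), 14 mm long; round steel shank 10 mm thick up to 60 mm; black collar 26 mm across at 60 to 66 mm. Half a turn about z makes no difference.
- driver_grip (a point): Middle of the screwdriver's red handle, 95 mm above the blade's tip; axes as the screwdriver's. The handle runs from 65 to 121 mm above the tip, with a black cap to 132 mm; it is 30 mm along x and 24 mm along y, with flat sides. Grip it across y (the flats): the blade's width is then square to the line along which the fingers close.
- stand: Wooden block 50 x 50 x 64 mm on a 58 mm square foot, fixed to the table, in which the screwdriver stands by its shank with the collar resting on the block's top (blade tip then 4 mm above the table). Origin: centre of its underside, z up.
- stand_hole (a point): Mouth of the stand's upright round hole, 16 mm across and 62 mm deep, at the top face of the block, 64 mm above the table. Any turn of the screwdriver fits.
- battery_box: Grey battery housing 84 x 58 mm with a yellow cover, 60 mm high (its ribs 62), fixed to the table; its x runs from the end with the screw to the end with the hinge. Origin: centre of its underside. The screw belongs to it.
- cover_mouth (a point): Centre of the rim of the round black boss (bore 25 mm, outside 36 mm) in the cover, 64 mm above the table, 15 mm from the box's origin toward -x of the box; axes as the box's, z up. The brass screw, 24 mm across, sits in it with its top 1 to 16 mm below this rim: this differs from box to box and must be felt.
- screw (a joint): Turn of the brass screw in rad, growing clockwise seen from above: 0 to 0.1 at the start (unlocked), stop at 1.0. Its slot lies across its middle, along x of cover_mouth at 0, and turns with it: 15 mm long with closed round ends, 5 mm wide, 5 mm deep (blade play about 0.25 rad each way). Friction holds it at any turn; turning takes 0.05 to 0.1 N m.
- plunger (a joint): How far the screw is pushed down against its spring, in m: 0 up. The spring takes 4 N to start and 4 N more for each mm: 14 N at 2.5 mm, 20 N at 4 mm; deeper crushes the battery contact. A tang under the screw blocks its turning past 0.2 to 0.3 rad unless it is 2.5 mm down; past about 0.76 rad the tang is clear and the screw springs up, locked, when let go.
- tin_small: Small round paint tin, 78 mm across and 77 mm high, loose bystander; origin under its centre.
- tape_black: Roll of black tape, 60 mm across, 19 mm high, loose bystander; origin under its centre.
- pliers_red: Pliers with red handles, 145 mm long, lying, loose bystander; origin under its centre.
- flux_bottle: Small orange bottle with black cap, 30 mm across and 58 mm high, loose bystander; origin under its centre.
- paint_jar: Small paint jar with dark lid, 32 mm across and 53 mm high, loose bystander; origin under its centre.
- whetstone: Grey whetstone 36 x 105 x 24 mm, lying, loose bystander; origin under its centre.

How it is judged:
On the way, in this order (a step that is already met when the one before it is completed fails the run):
1. the screwdriver is lifted clear of its stand (z of driver in the frame of stand above 0.07 m), for 0.1 s.
2. the screw is held down by the screwdriver while it turns (value of joint plunger above 0.002 m and value of joint screw between 0.25 and 0.75 rad), for 0.05 s.
3. the screw is turned home and has sprung back up, locked (value of joint screw above 0.7 rad and value of joint plunger below 0.0012 m), for 0.2 s.
At the end, for the whole second after the job is handed in: the screw is turned past 0.7 rad and has risen to within 1.2 mm of its upper position (locked); the screwdriver stands upright (within 0.1 rad) and at rest in the stand's hole, its tip within 8 mm of the hole's axis and its collar within 5 mm of the block (all of step 3 and horizontal distance between driver and stand_hole below 0.008 m and z of driver in the frame of stand below 0.009 m and angle between driver's own z axis and vertical below 0.1 rad and linear speed of driver below 0.02 m/s); the robot touches nothing.
It fails at once if the screw is pushed down too hard (more than 4.2 mm, about 21 N) (value of joint plunger above 0.0042 m).
It fails at once if a bystander is moved by more than 40 mm (distance of any of tin_small, tape_black, pliers_red, flux_bottle, paint_jar, whetstone from where it was at the start of the episode above 0.04 m).
It also fails if it takes over 69 s, if anything falls off the work surface, if the arm or the gripper's body presses on something with over 40 N, if the wrist force passes 120 N, or if a joint passes its speed limit or range.

### The arm

A 6-joint arm with a two-finger parallel gripper is mounted at the origin on a cart in front of the work surface, level with it; the furniture and walls round the work are solid. World frame = base frame: x ahead of the robot, y to its left, z up, the work surface at z = 0. Lengths are in m, angles in rad, forces in N, time in s.
With the tool pointing down it reaches from about 0.35 to 0.975 m from the base axis. Payload 4.9 kg.
Tool frame: the origin (TCP) lies between the finger pads; the fingertips stand 25 mm ahead of it and the grasp point (between the pads) lies 6 mm ahead of it; z points along the fingers, y is the line along which they close (so a half turn about z gives the same grasp; the last joint's range is limited). The gripper opens to 85 mm and grips with 20 to 120 N. Pads are 22 mm wide; open, the fingers measure 114 mm over their backs; the gripper's body (76 mm by 85 mm) begins 54 mm behind the grasp point. The pads swing forward as they close: fully open they stand 13 mm farther back than shut.
Start: joints at [-1.341, 0.053, 1.613, -0, 1.476, -0.119], TCP at [0.214, -0.587, 0.256] pointing down, gripper open.
Joint ranges: [-3.01, 3.01], [-1.01, 2.22], [0.06, 2.58], [-1.02, 4.17], [0.09, 2.62], [-3.14, 3.14]. Speed limits (rad/s): [2.57, 2.57, 3.14, 3.14, 3.14, 3.14].

### API

Orientations are given as a unit quaternion [w, x, y, z].
In Python, from plant import manip gives the robot as it stands.
- The arm moves only by the shell command python3 -m inch 'ROWS'. ROWS is JSON, a list of rows, each a list of 3 entries, a list of its own where there are three numbers: the shift along the tool's x, y, z in m, then the turn, a rotation vector about the tool's x, y, z in rad, then the opening, from 0 (shut) to 1 (fully open). A call has 1 to 8 rows; each row shifts and turns the commanded pose from where the row before left it, along the tool's axes as they then stand; what a row does not reach is not made up. A row lasts 1/10 s, in which the tool goes at most 50 mm and 8.59 degrees, less where a joint would pass 70% of its speed; a pose out of reach is approached as far as the arm can. A call with a gripper value outside its range is refused whole. The fingers move at their own pace and stop on an object; the grip force is fixed at half the most. Time passes only in rows, so rows that do not move let the fingers close. It gives the time, the measured TCP pose, the force, the opening and the grip force at its end, in the units of the state.
- manip.state(): the state, without advancing time (a new reading comes with each control period).
- manip.grab_frame(name): name is "side" or "top" or "wrist"; returns (picture, depth): 384x512x3 uint8, red, green, blue; 384x512 float32, m along the optical axis (not along the pixel's ray), 0 where there is no reading.
- manip.camera_params(name): a dict with "camera_matrix" (3x3 intrinsics, pixels), "rvec" (rotation vector, rad) and "tvec" (3), from world to camera coordinates, as OpenCV has them. Camera axes: x right, y down, z forward; pixel columns grow to the right and rows downward; lengths in m; the calibration is good to about 2 mm. A picture is of the moment at which its call begins: read the wrist's pose just before it. camera_params takes no time and is no camera call; for the wrist camera it gives the pose at the moment of the call.
- manip.job_done(): hands the job in; it is judged then, once.
Trained networks look in the newest picture that a camera, given by its name, has taken for a name from the list of things; names that differ only in an ending like _2 or _b are one class to them, and where a whole thing is asked for, a point or a joint stands for the part that bears it (a point fixed in the world has none). Each returns a list of dicts, best first, with "score" (0 to 1); they miss things now and then, are a little off and sometimes report something else, mostly with a low value. They report only what shows in the picture. A call takes as long as a camera call.
- manip.look_for(camera, label): "point" ([x, y, z] in m, in world coordinates, good to about 4 mm: the middle of the surface that is visible of it).
The state is a dict: "time": time; "joint_pos": joint angles; "joint_vel": joint speeds; "joint_efforts": joint torques, N m; "tool_pos": TCP position; "tool_rot": TCP orientation; "contact_force": force on the tool from outside, world axes, zero at the start; "ft_torque": the same for the moment, N m; "gripper_width": opening from 0.0 (shut) to 1.0 (fully open); "grasp_force": force on a finger pad.
Only numpy, scipy, OpenCV 4.12 (cv2) and the standard library are available. Lean on these libraries where they do the work, as an engineer would, in place of code of your own. Each camera call takes 0.05 s, during which the arm holds its last target. There are 200 camera calls.

## Working session

There is one attempt and no reset: what is moved stays moved. The work goes in short steps, Python scripts to look and compute and a shell command to move; the robot and the scene stay as the last step left them, time stands still between calls to the robot, and variables do not carry over. Pictures are saved under pics/ and viewed, at most 10 in all, crops included, and the job is handed in when it is done.

```bash
mkdir -p pics; cat > h.py <<'E'
import numpy as np, cv2
from plant import manip
from scipy.spatial.transform import Rotation as R
def cam(n):
    p=manip.camera_params(n); Rm=cv2.Rodrigues(np.array(p["rvec"],float))[0]
    return np.array(p["camera_matrix"],float),Rm,np.array(p["tvec"],float).ravel()
def cloud(n,save=None):
    c=cam(n); im,d=manip.grab_frame(n); K,Rm,t=c
    if save: cv2.imwrite(save,im[:,:,::-1])
    v,u=np.mgrid[:384,:512]
    P=np.stack([(u-K[0,2])/K[0,0]*d,(v-K[1,2])/K[1,1]*d,d],-1)
    W=(P-t)@Rm; W[d==0]=np.nan
    return im,W
def proj(n,p):
    K,Rm,t=cam(n); q=K@(Rm@np.array(p)+t); return q[:2]/q[2]
E
python3 - <<'E'
from h import *
for n in("top","side"):
    im,W=cloud(n,f"pics/{n}0.png")
    for l in("driver","driver_grip","stand","battery_box","cover_mouth","screw"):
        r=manip.look_for(n,l)
        print(n,l,[(np.round(x["point"],3).tolist(),round(x["score"],2),proj(n,x["point"]).round().tolist()) for x in r[:2]])
s=manip.state();print(s)
E
```

```text
top driver [([0.462, -0.255, 0.136], 0.65, [337.0, 227.0]), ([0.462, -0.239, 0.063], 0.24, [326.0, 226.0])]
top driver_grip [([0.563, -0.378, 0.036], 0.49, [372.0, 194.0])]
top stand [([0.462, -0.242, 0.062], 0.85, [327.0, 226.0])]
top battery_box [([0.634, -0.251, 0.063], 0.82, [331.0, 168.0])]
top cover_mouth [([0.631, -0.249, 0.059], 0.76, [330.0, 169.0])]
top screw [([0.624, -0.249, 0.049], 0.45, [330.0, 172.0])]
side driver [([0.463, -0.27, 0.119], 0.81, [199.0, 262.0]), ([0.562, -0.333, 0.055], 0.75, [240.0, 304.0])]
side driver_grip [([0.463, -0.266, 0.12], 0.55, [200.0, 260.0])]
side stand [([0.474, -0.283, 0.05], 0.63, [206.0, 281.0])]
side battery_box [([0.639, -0.26, 0.061], 0.75, [275.0, 276.0]), ([0.562, -0.395, 0.035], 0.34, [237.0, 334.0])]
side cover_mouth [([0.638, -0.264, 0.055], 0.96, [275.0, 279.0]), ([0.473, -0.281, 0.048], 0.23, [206.0, 280.0])]
side screw []
{'time': 0.7, 'joint_pos': array([-1.34101095e+00,  5.26575165e-02,  1.61286288e+00,  1.47816824e-05,
        1.47600883e+00, -1.18984112e-01]), 'joint_vel': array([ 0.0002795 , -0.00060139, -0.00074845,  0.00025034, -0.00092986,
       -0.00153823]), 'joint_efforts': array([ 3.30317544e-04, -3.93562782e+01, -3.70362782e+01, -2.47436892e-04,
        3.09876259e-04,  2.13765688e-06]), 'tool_pos': array([ 0.21360038, -0.58736037,  0.25635214]), 'tool_rot': array([3.12576295e-05, 9.84833595e-01, 1.73501556e-01, 9.10245799e-06]), 'contact_force': array([0.0167076 , 0.09023205, 0.14429257]), 'ft_torque': array([ 0.0063058 , -0.01128513,  0.03132272]), 'grasp_force': 0.0, 'gripper_width': 0.9987992272081618}
```

```bash
python3 - <<'E'
import cv2,numpy as np
a=cv2.imread("pics/top0.png")[110:270,240:440]; b=cv2.imread("pics/side0.png")[200:380,140:360]
a=cv2.resize(a,(700,560),interpolation=cv2.INTER_CUBIC)
cv2.imwrite("pics/top0c.png",a)
cv2.imwrite("pics/side0c.png",cv2.resize(b,(700,573),interpolation=cv2.INTER_CUBIC))
E
```

```text
(no output)
```

View pics/top0c.png

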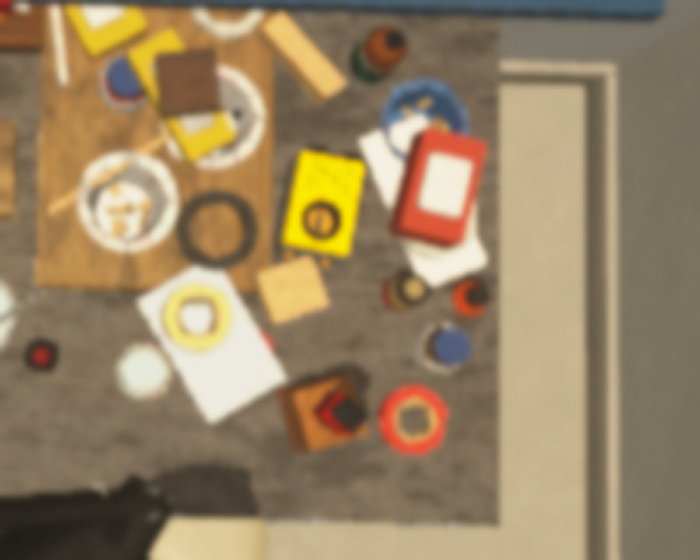

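View pics/side0c.png

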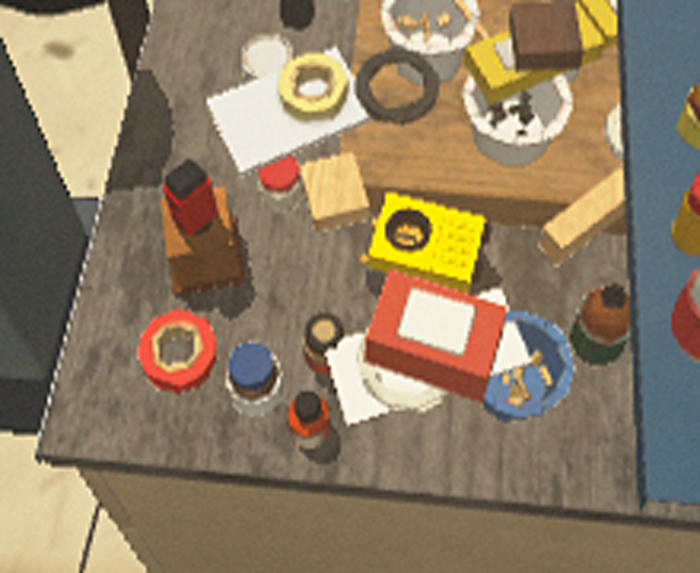

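The top crop shows the driver and stand near (335,410) and the yellow box near (325,205), with the boss at (320,220) toward the robot. The side view agrees. I'll move above the stand for a wrist view.

```bash
python3 -m inch '[[[0.037,-0.025,-0.006],[0,0,0],1],[[0.037,-0.025,-0.006],[0,0,0],1],[[0.037,-0.025,-0.006],[0,0,0],1],[[0.037,-0.025,-0.006],[0,0,0],1],[[0.037,-0.025,-0.006],[0,0,0],1],[[0.037,-0.025,-0.006],[0,0,0],1],[[0.037,-0.025,-0.006],[0,0,0],1],[[0.037,-0.025,-0.006],[0,0,0],1]]'
python3 - <<'E'
from h import *
im,W=cloud("wrist","pics/w1.png")
s=manip.state();print(s["tool_pos"],s["tool_rot"],s["joint_pos"])
for l in("driver","driver_grip","stand","battery_box","cover_mouth","screw"):
    r=manip.look_for("wrist",l)
    print(l,[(np.round(x["point"],3).tolist(),round(x["score"],2),proj("wrist",x["point"]).round().tolist()) for x in r[:2]])
E
```

```text
time: 1.5
tool_pos: [0.4242, -0.2966, 0.3049]
tool_rot: [0.0, 0.985, 0.173, 0.0]
contact_force: [0.9, 0.1, -0.5]
gripper_width: 0.997
grasp_force: 0.0
[ 0.42758112 -0.29217828  0.30622675] [-7.32167336e-04  9.84326875e-01  1.76331815e-01  2.67543554e-03] [-0.74577989 -0.23343981  1.79835535  0.00515061  1.57461605  0.4705228 ]
driver [([0.463, -0.261, 0.136], 0.72, [235.0, 139.0])]
driver_grip []
stand [([0.471, -0.261, 0.069], 0.92, [239.0, 124.0])]
battery_box [([0.598, -0.256, 0.06], 0.92, [271.0, 15.0])]
cover_mouth [([0.6, -0.257, 0.062], 0.94, [272.0, 12.0]), ([0.474, -0.262, 0.068], 0.49, [240.0, 120.0])]
screw []
```

View pics/w1.png

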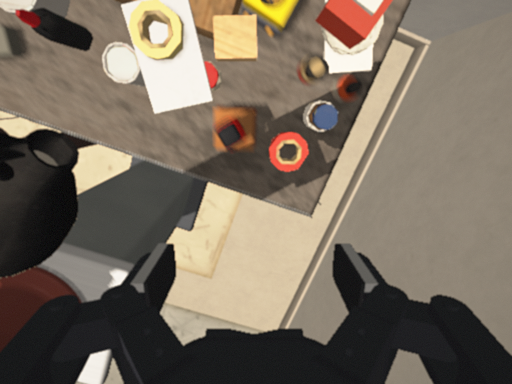

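The wrist view shows the stand and driver cap at (232,133), and the box cut off at the top (270,10). I'll fit the cap and stand orientations from the cloud.

```bash
cat > m.py <<'E'
from h import *
def rect(P,nm):
    P=P[:,:2].astype(np.float32)
    c,wh,a=cv2.minAreaRect((P*1000))
    print(nm,len(P),"med",np.median(P,0).round(4),"rect c",np.round(c,1),"wh",np.round(wh,1),"ang",round(a,1))
def near(W,c,r): return np.hypot(W[...,0]-c[0],W[...,1]-c[1])<r
E
python3 - <<'E'
from m import *
for n in("wrist","top"):
    im,W=cloud(n); z=W[...,2]; N=near(W,(0.463,-0.255),0.06)
    rect(W[N&(z>0.125)&(z<0.15)],n+" cap")
    rect(W[N&(z>0.058)&(z<0.072)],n+" blocktop")
    hsv=cv2.cvtColor(im,cv2.COLOR_RGB2HSV)
    Y=(hsv[...,0]>22)&(hsv[...,0]<35)&(hsv[...,1]>180)&(z>0.045)&(z<0.075)&near(W,(0.634,-0.25),0.07)
    if Y.sum()>5: rect(W[Y],n+" yellow"); print(np.median(z[Y]))
    c=z[N&(z>0.125)]; print(np.median(c))
E
```

```text
wrist cap 490 med [ 0.4604 -0.2588] rect c [ 459.9 -258.4] wh [26.5 21.2] ang 49.6
wrist blocktop 886 med [ 0.4705 -0.261 ] rect c [ 469.8 -240.9] wh [79.9 77.2] ang 17.7
wrist yellow 653 med [ 0.6014 -0.2595] rect c [ 599.9 -253.3] wh [25.8 59.5] ang 19.4
0.05898066734487781
0.3594451481631851
top cap 80 med [ 0.4594 -0.2596] rect c [ 460.2 -260.1] wh [26.4 22.3] ang 51.4
top blocktop 186 med [ 0.4657 -0.2503] rect c [ 463.1 -245.1] wh [93.5 63.6] ang 81.1
top yellow 439 med [ 0.6426 -0.2551] rect c [ 637.2 -255. ] wh [55.  80.5] ang 79.6
0.060556322440154874
0.589997587674801
```

```bash
python3 -m inch '[[[0.021,-0.010,0],[0,0,-0.13],1],[[0,0,0],[0,0,-0.13],1],[[0,0,0],[0,0,-0.13],1],[[0,0,0],[0,0,-0.13],1],[[0.018,0.000,0.02],[0,0,0],1],[[0,0,0.03],[0,0,0],1],[[0,0,0],[0,0,0],1],[[0,0,0],[0,0,0],1]]'
cat >> m.py <<'E'
def go(x,y,z,yaw):
    s=manip.state(); q=s["tool_rot"]; r=R.from_quat([q[1],q[2],q[3],q[0]])
    T=R.from_euler('ZX',[yaw,180],degrees=True)
    print("pos",s["tool_pos"].round(4),"yaw",np.degrees(np.arctan2(*r.as_matrix()[[1,0],0])).round(2),"zax",r.as_matrix()[:,2].round(4))
    print("shift",r.inv().apply(np.array([x,y,z])-s["tool_pos"]).round(4),"turn",(r.inv()*T).as_rotvec().round(4),"F",s["contact_force"].round(2),"w",round(s["gripper_width"],3),round(s["joint_pos"][5],2))
E
python3 - <<'E'
from m import *
im,W=cloud("wrist","pics/w2.png"); z=W[...,2]; N=near(W,(0.460,-0.2585),0.04)
rect(W[N&(z>0.13)&(z<0.14)],"cap")
go(.460,-.2585,.105,50)
E
```

```text
time: 2.75
tool_pos: [0.4507, -0.2684, 0.2539]
tool_rot: [-0.001, 0.907, 0.42, -0.0]
contact_force: [-0.2, 0.3, 0.2]
gripper_width: 0.997
grasp_force: 0.0
cap 619 med [ 0.4602 -0.2576] rect c [ 459.8 -258.1] wh [25.1 20.3] ang 49.6
pos [ 0.4513 -0.2688  0.2553] yaw 49.71 zax [ 6.e-04 -6.e-04 -1.e+00]
shift [ 1.350e-02 -1.000e-04  1.503e-01] turn [ 0.0009  0.0001 -0.0051] F [ 1.43 -0.57 -0.17] w 0.999 0.02
```

```bash
python3 -m inch '[[[0.0135,0,0.02],[0,0,0],1],[[0,0,0.04],[0,0,0],1],[[0,0,0.04],[0,0,0],1],[[0,0,0.03],[0,0,0],1],[[0,0,0.02],[0,0,0],1],[[0,0,0],[0,0,0],1],[[0,0,0],[0,0,0],0],[[0,0,0],[0,0,0],0]]'
python3 -m inch '[[[0,0,0],[0,0,0],0],[[0,0,0],[0,0,0],0],[[0,0,0],[0,0,0],0],[[0,0,0],[0,0,0],0],[[0,0,0],[0,0,0],0]]'
python3 -c "
from m import *
go(.46,-.2585,.105,50)"
```

```text
time: 3.6
tool_pos: [0.4615, -0.2589, 0.1071]
tool_rot: [0.002, 0.907, 0.421, 0.001]
contact_force: [-0.2, -0.1, 0.7]
gripper_width: 0.688
grasp_force: 0.0
time: 4.1
tool_pos: [0.4608, -0.2581, 0.1057]
tool_rot: [0.001, 0.907, 0.421, 0.0]
contact_force: [-0.3, 0.1, 5.8]
gripper_width: 0.271
grasp_force: 59.4
pos [ 0.4608 -0.2581  0.1057] yaw 49.79 zax [ 0.0017 -0.0013 -1.    ]
shift [-0.0008 -0.0004  0.0007] turn [ 0.0022 -0.0001 -0.0038] F [-0.32  0.07  5.76] w 0.271 0.05
```

```bash
python3 -m inch '[[[0,0,-0.02],[0,0,0],0],[[0,0,-0.03],[0,0,0],0],[[0,0,-0.04],[0,0,0],0],[[0,0,-0.04],[0,0,0],0],[[0,0,0],[0,0,0.14],0],[[0,0,0],[0,0,0.14],0],[[0,0,0],[0,0,0.14],0],[[0,0,0],[0,0,0.14],0]]'
python3 -m inch '[[[0,0,0],[0,0,0.14],0],[[0,0,0],[0,0,0.14],0],[[0,0,0],[0,0,0.14],0],[[0,0,0],[0,0,0],0],[[0,0,0],[0,0,0],0]]'
python3 - <<'E'
from m import *
go(.46,-.2585,.105,-13)
im,W=cloud("wrist","pics/w3.png"); z=W[...,2]; N=near(W,(0.63,-0.25),0.08)
hsv=cv2.cvtColor(im,cv2.COLOR_RGB2HSV)
Y=(hsv[...,0]>22)&(hsv[...,0]<35)&(hsv[...,1]>150)&(z>0.055)&(z<0.068)&N
rect(W[Y],"yellow")
for l in("cover_mouth","screw"):
    r=manip.look_for("wrist",l)
    print(l,[(np.round(x["point"],3).tolist(),round(x["score"],2),proj("wrist",x["point"]).round().tolist()) for x in r[:2]])
E
```

```text
time: 4.9
tool_pos: [0.4597, -0.2572, 0.2335]
tool_rot: [-0.001, 0.989, 0.151, -0.0]
contact_force: [-0.8, -0.3, -2.1]
gripper_width: 0.273
grasp_force: 59.4
time: 5.4
tool_pos: [0.4598, -0.2574, 0.2337]
tool_rot: [-0.0, 0.999, -0.054, -0.0]
contact_force: [0.7, -0.3, -1.0]
gripper_width: 0.271
grasp_force: 59.4
pos [ 0.4598 -0.2574  0.2337] yaw -6.2 zax [-9.e-04  6.e-04 -1.e+00]
shift [0.0004 0.0012 0.1287] turn [-0.0005  0.001   0.1186] F [ 0.67 -0.32 -0.96] w 0.271 1.03
yellow 1467 med [ 0.6094 -0.2477] rect c [ 616.1 -248.9] wh [54.1 37.7] ang 80.0
cover_mouth [([0.607, -0.247, 0.06], 0.64, [226.0, 32.0]), ([0.63, -0.247, 0.049], 0.36, [224.0, 8.0])]
screw [([0.621, -0.254, 0.049], 0.69, [232.0, 18.0]), ([0.468, -0.259, 0.068], 0.43, [254.0, 175.0])]
```

View pics/w3.png

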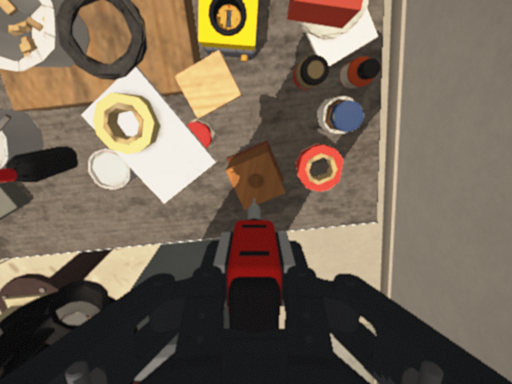

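The view shows the driver held and the box's boss with the slotted screw at (228,16). The stand hole is at (256,181). I'll move closer for a square view.

```bash
python3 -m inch '[[[0.03,0,0],[0,0,0.1],0],[[0.03,0,0],[0,0,0],0],[[0.02,0,0],[0,0,0],0],[[0,0,0],[0,0,0],0],[[0,0,0],[0,0,0],0],[[0,0,0],[0,0,0],0]]'
python3 - <<'E'
from m import *
go(.46,-.2585,.105,-12)
im,W=cloud("wrist","pics/w4.png"); z=W[...,2]; N=near(W,(0.63,-0.25),0.08)
hsv=cv2.cvtColor(im,cv2.COLOR_RGB2HSV)
Y=(hsv[...,0]>22)&(hsv[...,0]<35)&(hsv[...,1]>150)&(z>0.055)&(z<0.068)&N
rect(W[Y],"yellow")
B=near(W,(0.622,-.251),.03)&(z>.0615)&(hsv[...,2]<90)
P=W[B]; rect(P,"rim"); print(np.median(P[:,2]))
S=near(W,(0.622,-.251),.010); print("screw z",np.nanpercentile(z[S],[5,25,50,75,95]).round(4))
K=proj("wrist",(0.622,-.251,.055)); print(K)
x0,y0=int(K[0])-50,max(0,int(K[1])-40)
c=im[y0:y0+80,x0:x0+100,::-1]; cv2.imwrite("pics/w4c.png",cv2.resize(c,None,fx=7,fy=7,interpolation=cv2.INTER_CUBIC)); print(x0,y0)
E
```

```text
time: 6.15
tool_pos: [0.5381, -0.2712, 0.2341]
tool_rot: [-0.0, 0.994, -0.105, -0.0]
contact_force: [-0.2, 0.8, -0.8]
gripper_width: 0.278
grasp_force: 59.3
pos [ 0.5381 -0.2712  0.2341] yaw -12.09 zax [-7.e-04  3.e-04 -1.e+00]
shift [-0.0789  0.0039  0.1291] turn [-0.0001  0.0008 -0.0016] F [-0.22  0.81 -0.84] w 0.278 1.19
yellow 3579 med [ 0.6466 -0.2551] rect c [ 637.  -252.6] wh [54.1 79.3] ang 79.7
rim 331 med [ 0.6204 -0.2509] rect c [ 621.1 -250.3] wh [31.7 32. ] ang 76.1
0.06325476707178258
screw z [0.0431 0.047  0.0482 0.0487 0.0494]
[217.84152456 106.68351495]
167 66
```

View pics/w4c.png

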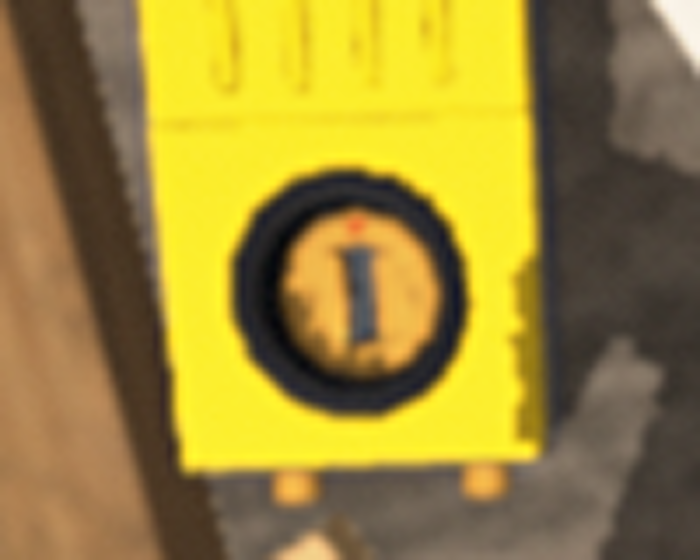

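The crop shows the brass screw recessed in the boss, its slot running from (357,250) to (368,343). Next I'll measure the slot's line and where the shank sits relative to the TCP.

```bash
python3 - <<'E'
from m import *
s=manip.state(); im,W=cloud("wrist","pics/w5.png"); z=W[...,2]
q=s["tool_rot"]; r=R.from_quat([q[1],q[2],q[3],q[0]])
L=r.inv().apply((W-s["tool_pos"]).reshape(-1,3)).reshape(W.shape)
for a,b in((.03,.035),(.036,.041),(.044,.06),(.06,.085),(.089,.103)):
    M=(L[...,2]>a)&(L[...,2]<b)&(abs(L[...,0])<.04)&(abs(L[...,1])<.03)
    P=L[M]
    if len(P)>3: print(a,len(P),"x max/min",np.percentile(P[:,0],[3,50,97]).round(4),"y",np.percentile(P[:,1],[3,50,97]).round(4),"zmax",P[:,2].max().round(4))
g=im.astype(int); 
S=near(W,(0.6218,-.2501),.0095)
D=S&(g[...,0]<g[...,2]+40)
P=W[D][:,:2]; print("slot",len(P),np.median(P,0),P.mean(0).round(4)); rect(W[D],"slot")
v=np.linalg.svd(P-P.mean(0))[2][0]; print("ang",np.degrees(np.arctan2(v[1],v[0])), np.ptp((P-P.mean(0))@v))
Z=near(W,(0.6218,-.2501),.03)&(z<.052)&(z>.047); rect(W[Z],"screw top")
E
```

```text
0.03 81 x max/min [0.0118 0.0135 0.0141] y [-0.0106  0.0002  0.0107] zmax 0.0343
0.036 18 x max/min [0.0107 0.0113 0.0119] y [-0.0032 -0.0001  0.0037] zmax 0.041
0.06 150 x max/min [-0.0003  0.0032  0.004 ] y [-0.005  -0.0005  0.0041] zmax 0.0845
0.089 16 x max/min [0.0024 0.0044 0.0048] y [-0.0032 -0.0006  0.0002] zmax 0.1012
slot 41 [ 0.62114791 -0.24950688] [ 0.6211 -0.2494]
slot 41 med [ 0.6211 -0.2495] rect c [ 620.9 -249.3] wh [ 3.4 12.5] ang 81.3
ang 168.6058238499413 0.012422077094380868
screw top 350 med [ 0.6219 -0.2487] rect c [ 617.1 -254.4] wh [39.6 24.8] ang 53.2
```

```bash
python3 -m inch '[[[0.03,0.0,0],[0,0,0],0],[[0.03,0,0],[0,0,0],0],[[0.0175,-0.0035,0],[0,0,-0.01],0],[[0,0,0.03],[0,0,0],0],[[0,0,0.03],[0,0,0],0],[[0,0,0],[0,0,0],0],[[0,0,0],[0,0,0],0],[[0,0,0],[0,0,0],0]]'
python3 - <<'E'
from m import *
go(.622,-.2497,.160,-11.5)
im,W=cloud("wrist","pics/w6.png")
K=proj("wrist",(.622,-.25,.07)); print(K)
x0,y0=int(K[0])-60,int(K[1])-50; cv2.imwrite("pics/w6c.png",cv2.resize(im[max(y0,0):y0+100,x0:x0+120,::-1],None,fx=5,fy=5,interpolation=cv2.INTER_CUBIC))
E
```

```text
time: 7.05
tool_pos: [0.616, -0.2848, 0.1769]
tool_rot: [0.001, 0.995, -0.101, 0.002]
contact_force: [0.0, 0.3, -1.0]
gripper_width: 0.271
grasp_force: 59.4
pos [ 0.616  -0.2848  0.1769] yaw -11.54 zax [ 0.003  -0.0018 -1.    ]
shift [-0.0012 -0.0356  0.0168] turn [ 0.0012 -0.0033 -0.0006] F [ 0.04  0.34 -1.05] w 0.271 1.23
[213.25180053 202.11051683]
```

View pics/w6c.png

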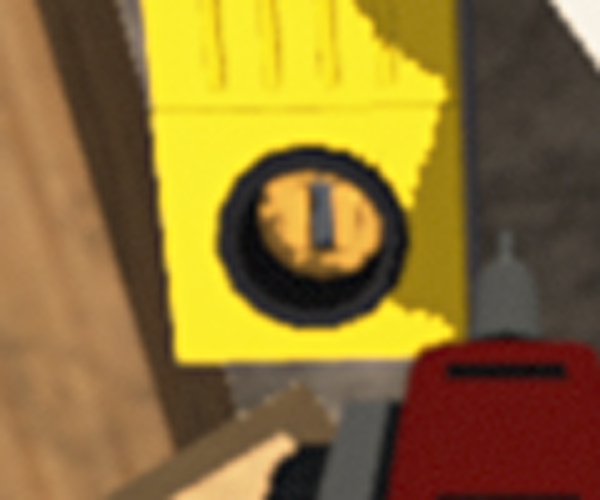

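The blade is still 35 mm beside the boss, because I typed the sideways shift too small. The slot shows clearly at crop (322,215), so I'll re-measure from here.

```bash
python3 - <<'E'
from m import *
im,W=cloud("wrist"); z=W[...,2]; g=im.astype(int)
S=near(W,(0.6218,-.2501),.009)&(z<.056)
D=S&(g[...,0]<g[...,2]+40)&(g.sum(-1)>120)
P=W[D]; rect(P,"slot"); print(P.mean(0))
P=P[:,:2];v=np.linalg.svd(P-P.mean(0))[2][0]; print("ang",np.degrees(np.arctan2(v[1],v[0])))
B=near(W,(0.622,-.251),.021)&(z>.0615)&(g.max(-1)<90)
P=W[B]; rect(P,"rim"); print(np.median(P[:,2]))
E=cv2.fitEllipse
h=cv2.convexHull((P[:,:2]*1e3).astype(np.float32)); print(cv2.minEnclosingCircle(h),E(h))
s=manip.state();q=s["tool_rot"]; r=R.from_quat([q[1],q[2],q[3],q[0]])
L=r.inv().apply((W-s["tool_pos"]).reshape(-1,3)).reshape(W.shape)
for a,b in((.06,.085),(.089,.103)):
    P=L[(L[...,2]>a)&(L[...,2]<b)&(abs(L[...,0])<.02)&(abs(L[...,1])<.015)]
    print(a,len(P),"x",np.percentile(P[:,0],[3,50,97]).round(4),"y",np.percentile(P[:,1],[3,50,97]).round(4),"zmax",P[:,2].max().round(4))
E
```

```text
slot 44 med [ 0.6204 -0.2494] rect c [ 620.3 -249. ] wh [ 3.2 12.3] ang 75.8
[ 0.6202359  -0.24925296  0.04381701]
ang 166.8414863379313
rim 9484 med [ 0.6319 -0.245 ] rect c [ 621.7 -252.9] wh [37.9 32.9] ang 82.0
0.2185451010717751
((624.529541015625, -252.5240936279297), 20.504697799682617) ((623.448486328125, -251.42611694335938), (34.607444763183594, 42.1496696472168), 168.30923461914062)
0.06 149 x [-0.0001  0.0031  0.0039] y [-0.005  -0.0005  0.004 ] zmax 0.085
0.089 20 x [0.0017 0.0042 0.0046] y [-0.0042 -0.0006  0.0009] zmax 0.1015
```

```bash
python3 -m inch '[[[-0.0012,-0.0177,0],[0.001,-0.003,0],0],[[0,-0.0176,0],[0,0,0],0],[[0,0,0],[0,0,0],0],[[0,0,0],[0,0,0],0],[[0,0,0],[0,0,0],0]]'
python3 - <<'E'
from m import *
go(.622,-.25,.160,-11.5)
E
```

```text
time: 7.65
tool_pos: [0.6212, -0.2492, 0.1744]
tool_rot: [-0.001, 0.995, -0.1, -0.001]
contact_force: [-0.9, 0.1, -1.6]
gripper_width: 0.276
grasp_force: 59.4
pos [ 0.6212 -0.2492  0.1744] yaw -11.5 zax [-0.0027  0.0013 -1.    ]
shift [0.0009 0.0006 0.0144] turn [-0.0007  0.0029 -0.    ] F [-0.91  0.08 -1.64] w 0.276 1.28
```

```bash
python3 -m inch '[[[0.0006,0.0006,0.007],[0,0.0015,0],0],[[0,0,0.007],[0,0,0],0],[[0,0,0.003],[0,0,0],0],[[0,0,0],[0,0,0],0],[[0,0,0],[0,0,0],0]]'
python3 -c "
from m import *
go(.622,-.25,.150,-11.5)"
python3 -m inch '[[[0,0,0.002],[0,0,0],0],[[0,0,0],[0,0,0],0],[[0,0,0],[0,0,0],0]]'
python3 -m inch '[[[0,0,0.002],[0,0,0],0],[[0,0,0],[0,0,0],0],[[0,0,0],[0,0,0],0]]'
python3 -c "
from m import *
go(.622,-.25,.150,-11.5)"
```

```text
time: 8.15
tool_pos: [0.6215, -0.2502, 0.157]
tool_rot: [-0.001, 0.995, -0.101, -0.001]
contact_force: [0.3, -0.9, -1.4]
gripper_width: 0.277
grasp_force: 59.4
pos [ 0.6215 -0.2502  0.157 ] yaw -11.54 zax [-0.0017  0.0015 -1.    ]
shift [ 0.0005 -0.0003  0.007 ] turn [-0.0011  0.002  -0.0007] F [ 0.31 -0.92 -1.39] w 0.277 1.28
time: 8.45
tool_pos: [0.6217, -0.2501, 0.1554]
tool_rot: [-0.001, 0.995, -0.1, -0.001]
contact_force: [-0.0, -0.0, -1.7]
gripper_width: 0.273
grasp_force: 59.4
time: 8.75
tool_pos: [0.6215, -0.25, 0.1532]
tool_rot: [-0.001, 0.995, -0.1, -0.001]
contact_force: [0.1, -0.1, -2.1]
gripper_width: 0.272
grasp_force: 59.4
pos [ 0.6215 -0.25    0.1532] yaw -11.53 zax [-0.0016  0.0014 -1.    ]
shift [ 0.0005 -0.0001  0.0032] turn [-0.0011  0.0018 -0.0004] F [ 0.12 -0.05 -2.12] w 0.272 1.28
```

```bash
python3 -m inch '[[[0,0,0.0015],[0,0,0],0],[[0,0,0],[0,0,0],0],[[0,0,0],[0,0,0],0]]'
python3 -m inch '[[[0,0,0.001],[0,0,0],0],[[0,0,0],[0,0,0],0],[[0,0,0],[0,0,0],0]]'
python3 -m inch '[[[0,0,0.001],[0,0,0],0],[[0,0,0],[0,0,0],0],[[0,0,0],[0,0,0],0]]'
```

```text
time: 9.05
tool_pos: [0.6216, -0.2501, 0.1517]
tool_rot: [-0.001, 0.995, -0.1, -0.001]
contact_force: [0.6, -0.1, -1.2]
gripper_width: 0.277
grasp_force: 59.4
time: 9.35
tool_pos: [0.6216, -0.2501, 0.1508]
tool_rot: [-0.001, 0.995, -0.1, -0.001]
contact_force: [-0.1, -0.1, -1.4]
gripper_width: 0.272
grasp_force: 59.4
time: 9.65
tool_pos: [0.6216, -0.2501, 0.1497]
tool_rot: [-0.001, 0.995, -0.1, -0.001]
contact_force: [0.2, -0.3, -0.7]
gripper_width: 0.273
grasp_force: 59.4
```

```bash
for i in 1 2; do python3 -m inch '[[[0,0,0.001],[0,0,0],0],[[0,0,0],[0,0,0],0],[[0,0,0],[0,0,0],0]]' | grep -E "pos|contact"; done
```

```text
tool_pos: [0.6216, -0.2501, 0.1487]
contact_force: [0.1, 0.8, -0.7]
tool_pos: [0.6216, -0.2501, 0.1477]
contact_force: [-1.2, -1.0, -2.1]
```

```bash
for i in 1 2; do python3 -m inch '[[[0,0,0.001],[0,0,0],0],[[0,0,0],[0,0,0],0],[[0,0,0],[0,0,0],0]]' | grep -E "pos|contact"; done
```

```text
tool_pos: [0.6216, -0.2501, 0.1468]
contact_force: [-0.2, -0.9, -2.2]
tool_pos: [0.6217, -0.2501, 0.146]
contact_force: [-0.1, 0.0, -0.9]
```

```bash
for i in 1 2; do python3 -m inch '[[[0,0,0.001],[0,0,0],0],[[0,0,0],[0,0,0],0],[[0,0,0],[0,0,0],0]]' | grep -E "pos|contact"; done
```

```text
tool_pos: [0.6218, -0.2502, 0.1455]
contact_force: [-0.6, 0.4, 3.2]
tool_pos: [0.6219, -0.2502, 0.1448]
contact_force: [-1.9, 0.7, 4.8]
```

```bash
for i in 1 2; do python3 -m inch '[[[0,0,0.001],[0,0,0],0],[[0,0,0],[0,0,0],0],[[0,0,0],[0,0,0],0]]' | grep -E "pos|contact"; done
python3 -c "
from m import *
go(.622,-.25,.150,-11.5)"
```

```text
tool_pos: [0.622, -0.2502, 0.1443]
contact_force: [-2.6, 1.0, 7.8]
tool_pos: [0.6221, -0.2503, 0.1438]
contact_force: [-2.3, 1.7, 8.2]
pos [ 0.6221 -0.2503  0.1438] yaw -11.53 zax [-3.e-04  8.e-04 -1.e+00]
shift [-0.0001 -0.0002 -0.0062] turn [-0.0007  0.0004 -0.0005] F [-2.34  1.72  8.22] w 0.277 1.28
```

```bash
for i in 1 2 3; do python3 -m inch '[[[0,0,0.001],[0,0,0],0],[[0,0,0],[0,0,0],0],[[0,0,0],[0,0,0],0],[[0,0,0],[0,0,0],0]]' | grep -E "pos|contact"; done
```

```text
tool_pos: [0.6221, -0.2503, 0.1434]
contact_force: [-3.1, 1.3, 10.0]
tool_pos: [0.6222, -0.2503, 0.1428]
contact_force: [-3.2, 2.8, 12.5]
tool_pos: [0.6223, -0.2503, 0.1424]
contact_force: [-4.9, 2.7, 14.3]
```

```bash
python3 -m inch '[[[0,0,0.0006],[0,0,0],0],[[0,0,0],[0,0,0],0],[[0,0,0],[0,0,0],0]]' | grep -E "pos|contact"; python3 -m inch '[[[0,0,0],[0,0,0.06],0],[[0,0,0],[0,0,0.06],0],[[0,0,0],[0,0,0.06],0],[[0,0,0],[0,0,0],0],[[0,0,0],[0,0,0],0]]' | grep -E "pos|contact"
python3 -c "
from m import *
go(.622,-.25,.150,-11.5);print(manip.state()['ft_torque'])"
```

```text
tool_pos: [0.6223, -0.2503, 0.142]
contact_force: [-5.5, 2.8, 15.1]
tool_pos: [0.6233, -0.2511, 0.1424]
contact_force: [-2.5, 1.1, 12.9]
pos [ 0.6233 -0.2511  0.1424] yaw -21.84 zax [ 0.0032 -0.0015 -1.    ]
shift [-0.0015 -0.0005 -0.0076] turn [ 0.0005 -0.0035 -0.1804] F [-2.47  1.12 12.9 ] w 0.277 1.46
[ 0.25486365  0.68064098 -0.02154811]
```

```bash
python3 -m inch '[[[-0.0005,0,0.0010],[0,0,0],0],[[0,0,0],[0,0,0],0],[[0,0,0],[0,0,0],0]]' | grep -E "pos|contact"; python3 -m inch '[[[0,0,0],[0,0,0.06],0],[[0,0,0],[0,0,0.06],0],[[0,0,0],[0,0,0],0],[[0,0,0],[0,0,0],0]]' | grep -E "pos|contact"
python3 -c "
from m import *
go(.622,-.25,.150,-11.5);print(manip.state()['ft_torque'])"
```

```text
tool_pos: [0.6231, -0.251, 0.142]
contact_force: [-2.8, 1.0, 14.9]
tool_pos: [0.6235, -0.2512, 0.1421]
contact_force: [-2.0, 0.5, 14.0]
pos [ 0.6235 -0.2512  0.1421] yaw -28.71 zax [ 0.0052 -0.0023 -1.    ]
shift [-0.0018 -0.0003 -0.0079] turn [ 0.0004 -0.0057 -0.3004] F [-2.04  0.51 13.97] w 0.276 1.58
[ 0.15986842  0.43408894 -0.03881708]
```

```bash
python3 -m inch '[[[0,0,0.0006],[0,0,0],0],[[0,0,0],[0,0,0.06],0],[[0,0,0],[0,0,0.06],0],[[0,0,0],[0,0,0.06],0],[[0,0,0],[0,0,0],0],[[0,0,0],[0,0,0],0]]' | grep -E "pos|contact"
python3 -c "
from m import *
go(.622,-.25,.150,-11.5);print(manip.state()['ft_torque'])"
```

```text
tool_pos: [0.6233, -0.2516, 0.1419]
contact_force: [-2.7, -0.3, 14.9]
pos [ 0.6233 -0.2516  0.1419] yaw -39.02 zax [ 0.0048 -0.0032 -1.    ]
shift [-0.002  -0.0004 -0.0081] turn [ 0.0008 -0.0058 -0.4804] F [-2.69 -0.29 14.91] w 0.273 1.76
[0.03948395 0.63939281 0.09422883]
```

```bash
for i in 1 2; do python3 -m inch '[[[0,0,0.0003],[0,0,0.06],0],[[0,0,0],[0,0,0.06],0],[[0,0,0],[0,0,0.06],0],[[0,0,0],[0,0,0],0]]' | grep -E "pos|contact"
python3 -c "
from m import *
go(.622,-.25,.150,-11.5);print(manip.state()['ft_torque'])"; done
```

```text
tool_pos: [0.6231, -0.2519, 0.1417]
contact_force: [-4.2, -0.4, 16.4]
pos [ 0.6231 -0.2519  0.1417] yaw -49.39 zax [ 0.0041 -0.0039 -1.    ]
shift [-0.0021 -0.0004 -0.0083] turn [ 0.0013 -0.0056 -0.6613] F [-4.15 -0.38 16.39] w 0.275 1.94
[-0.12075956  0.91647047  0.11915423]
tool_pos: [0.6228, -0.2522, 0.1415]
contact_force: [-4.0, -1.2, 17.3]
pos [ 0.6228 -0.2522  0.1415] yaw -59.7 zax [ 0.0032 -0.0044 -1.    ]
shift [-0.0022 -0.0004 -0.0085] turn [ 0.0018 -0.0053 -0.8413] F [-4.03 -1.2  17.34] w 0.274 2.12
[-0.2246987   1.16352167  0.05586304]
```

```bash
for i in 1 2; do python3 -m inch '[[[0,0,-0.0004],[0,0,0.06],0],[[0,0,0],[0,0,0.06],0],[[0,0,0],[0,0,0.04],0],[[0,0,0],[0,0,0],0]]' | grep -E "pos|contact"
python3 -c "
from m import *
go(.622,-.25,.150,-11.5);print(manip.state()['ft_torque'])"; done
```

```text
tool_pos: [0.6224, -0.2524, 0.1417]
contact_force: [-6.0, -1.8, 15.3]
pos [ 0.6224 -0.2524  0.1417] yaw -68.85 zax [ 0.0023 -0.0047 -1.    ]
shift [-0.0023 -0.0004 -0.0084] turn [ 0.0022 -0.005  -1.001 ] F [-5.98 -1.82 15.34] w 0.275 2.28
[-0.39258066  1.34091338  0.06672803]
tool_pos: [0.6221, -0.2524, 0.1418]
contact_force: [-5.5, -1.7, 16.2]
pos [ 0.6221 -0.2524  0.1418] yaw -78.02 zax [ 0.0015 -0.0047 -1.    ]
shift [-0.0024 -0.0004 -0.0082] turn [ 0.0025 -0.0046 -1.161 ] F [-5.52 -1.73 16.18] w 0.276 2.44
[-0.49990319  1.37526803  0.03194255]
```

```bash
for i in 1 2; do python3 -m inch '[[[0,0,0],[0,0,0.05],0],[[0,0,0],[0,0,0.05],0],[[0,0,0],[0,0,0],0],[[0,0,0],[0,0,0],0]]' | grep -E "pos|contact"
python3 -c "
from m import *
go(.622,-.25,.150,-11.5);print(manip.state()['ft_torque'])"; done
```

```text
tool_pos: [0.6219, -0.2525, 0.1417]
contact_force: [-7.0, -1.6, 17.0]
pos [ 0.6219 -0.2525  0.1417] yaw -83.71 zax [ 8.0e-04 -4.8e-03 -1.0e+00]
shift [-0.0024 -0.0004 -0.0083] turn [ 0.0028 -0.0044 -1.2603] F [-7.01 -1.55 17.02] w 0.273 2.54
[-0.52603147  1.59656493  0.07836134]
tool_pos: [0.6217, -0.2524, 0.1417]
contact_force: [-7.1, -2.0, 15.3]
pos [ 0.6217 -0.2524  0.1417] yaw -89.44 zax [ 2.0e-04 -4.6e-03 -1.0e+00]
shift [-0.0023 -0.0003 -0.0084] turn [ 0.0029 -0.004  -1.3602] F [-7.08 -2.05 15.28] w 0.273 2.64
[-0.49296949  1.64509603  0.08326723]
```

```bash
python3 -m inch '[[[0,0,0],[0,0,0.06],0],[[0,0,0],[0,0,0.06],0],[[0,0,0],[0,0,0],0],[[0,0,0],[0,0,0],0]]' | grep -E "pos|contact"
python3 -c "
from m import *
go(.622,-.25,.150,-11.5);print(manip.state()['ft_torque'])"
```

```text
tool_pos: [0.6215, -0.2522, 0.1415]
contact_force: [-7.3, -1.3, 17.1]
pos [ 0.6215 -0.2522  0.1415] yaw -96.3 zax [-6.0e-04 -4.1e-03 -1.0e+00]
shift [-0.0022 -0.0003 -0.0085] turn [ 0.0032 -0.0033 -1.48  ] F [-7.29 -1.33 17.11] w 0.272 2.76
[-0.38945345  1.84236283  0.08758525]
```

```bash
python3 -m inch '[[[0,0,-0.003],[0,0,0],0],[[0,0,-0.003],[0,0,0],0],[[0,0,0],[0,0,0],0],[[0,0,0],[0,0,0],0]]' | grep -E "pos|contact"
python3 -m inch '[[[0,0,-0.002],[0,0,0],0],[[0,0,-0.002],[0,0,0],0],[[0,0,0],[0,0,0],0],[[0,0,0],[0,0,0],0]]' | grep -E "pos|contact"
python3 -c "
from m import *
go(.622,-.25,.150,-11.5);print(manip.state()['ft_torque'])"
```

```text
tool_pos: [0.6212, -0.2519, 0.1443]
contact_force: [-2.8, -4.5, 7.5]
tool_pos: [0.6209, -0.2517, 0.1458]
contact_force: [-0.4, -5.8, -0.5]
pos [ 0.6209 -0.2517  0.1458] yaw -96.33 zax [-0.0011 -0.0028 -1.    ]
shift [-0.0018 -0.0009 -0.0042] turn [ 0.0028 -0.0018 -1.4805] F [-0.45 -5.8  -0.53] w 0.274 2.76
[-1.3984945   0.0325538   0.14370605]
```

```bash
python3 -m inch '[[[0,0,-0.002],[0,0,-0.05],0],[[0,0,-0.004],[0,0,0],0],[[0,0,-0.01],[0,0,0],0],[[0,0,-0.02],[0,0,0],0],[[0,0,-0.02],[0,0,0],0],[[0,0,-0.02],[0,0,0],0],[[0,0,0],[0,0,0],0],[[0,0,0],[0,0,0],0]]' | grep -E "pos|contact"
python3 - <<'E'
from m import *
go(.4608,-.2581,.2337,-70)
im,W=cloud("wrist","pics/w7.png")
s=manip.state();q=s["tool_rot"]; r=R.from_quat([q[1],q[2],q[3],q[0]])
L=r.inv().apply((W-s["tool_pos"]).reshape(-1,3)).reshape(W.shape)
for a,b in((.03,.035),(.036,.041),(.06,.085),(.089,.11)):
    P=L[(L[...,2]>a)&(L[...,2]<b)&(abs(L[...,0])<.02)&(abs(L[...,1])<.015)]
    if len(P): print(a,len(P),"x",np.percentile(P[:,0],[3,50,97]).round(4),"y",np.percentile(P[:,1],[3,50,97]).round(4),"zmax",P[:,2].max().round(4))
im,W=cloud("top","pics/t7.png")
k=proj("top",(.622,-.25,.05)).astype(int)
cv2.imwrite("pics/t7c.png",cv2.resize(im[k[1]-20:k[1]+20,k[0]-20:k[0]+20,::-1],None,fx=8,fy=8,interpolation=cv2.INTER_CUBIC))
a=cv2.imread("pics/w7.png"); b=cv2.imread("pics/t7c.png"); b=cv2.copyMakeBorder(b,0,384-320,0,0,cv2.BORDER_CONSTANT)[:384]
cv2.imwrite("pics/c7.png",cv2.resize(np.hstack([a,b[:,:280]]),(790,383)))
E
```

```text
tool_pos: [0.6215, -0.2497, 0.2235]
contact_force: [0.1, -0.5, -1.9]
pos [ 0.6215 -0.2497  0.2235] yaw -93.47 zax [-0.      0.0012 -1.    ]
shift [ 0.0181  0.1599 -0.0102] turn [-2.000e-04  1.200e-03 -4.096e-01] F [ 0.14 -0.46 -1.92] w 0.269 2.71
0.03 37 x [0.0108 0.0136 0.014 ] y [-0.0118 -0.0016  0.0097] zmax 0.0321
0.036 23 x [0.0105 0.0112 0.0119] y [-0.0057 -0.0016  0.003 ] zmax 0.0406
0.06 149 x [-0.0003  0.0033  0.0041] y [-0.0063 -0.0018  0.0027] zmax 0.0848
0.089 13 x [0.0039 0.0044 0.0048] y [-0.0028 -0.002  -0.0011] zmax 0.0993
```

View pics/c7.png

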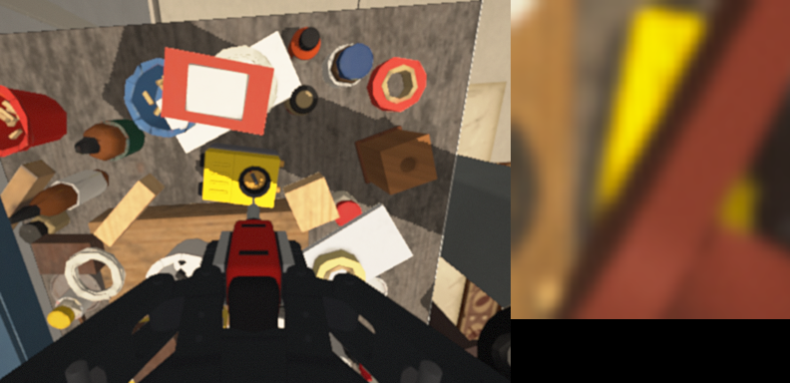

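The wrist view has the screw in sight at (255,180), while the arm hides it from the top camera. I'll measure the slot angle and view a crop.

```bash
python3 - <<'E'
from m import *
im,W=cloud("wrist"); z=W[...,2]; g=im.astype(int)
S=near(W,(0.6215,-.2495),.0092)
print("z pct",np.nanpercentile(z[S],[10,30,50,70,90]).round(4))
D=S&(g[...,0]<g[...,2]+40); P=W[D][:,:2]; print(len(P),P.mean(0))
v=np.linalg.svd(P-P.mean(0))[2][0]; print("ang",np.degrees(np.arctan2(v[1],v[0])))
k=proj("wrist",(.6215,-.2495,.05)).astype(int)
cv2.imwrite("pics/w8c.png",cv2.resize(im[k[1]-30:k[1]+30,k[0]-40:k[0]+40,::-1],None,fx=7,fy=7,interpolation=cv2.INTER_CUBIC))
E
```

```text
z pct [0.0493 0.2502 0.2507 0.2511 0.2515]
1566 [ 0.62133869 -0.25012976]
ang 101.3539133731545
```

View pics/w8c.png

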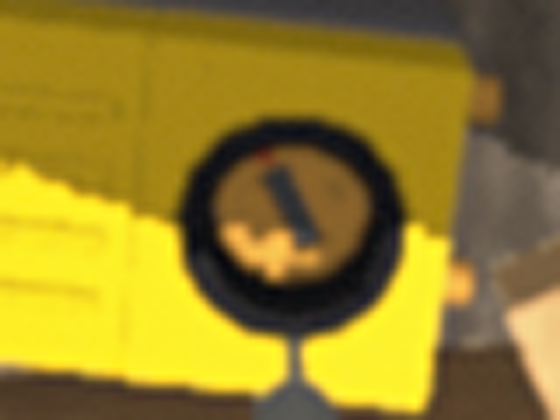

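The slot is turned about 58° (1.0 rad) clockwise from the box axis, so it's at its stop, and it sits at its upper height. Now back to the stand.

```bash
python3 -m inch '[[[0,0,-0.01],[0,0,-0.14],0],[[0,0,0],[0,0,-0.14],0],[[0,0,0],[0,0,-0.14],0],[[0,0,0],[0,0,-0.14],0],[[0,0,0],[0,0,-0.14],0],[[0,0,0],[0,0,-0.14],0],[[0,0,0],[0,0,-0.14],0],[[0,0,0],[0,0,-0.14],0]]' | grep pos
python3 -m inch '[[[0,0,0],[0,0,-0.14],0],[[0,0,0],[0,0,-0.14],0],[[-0.04,0,0],[0,0,0],0],[[-0.04,0,0],[0,0,0],0],[[-0.04,0,0],[0,0,0],0],[[-0.04,0.03,0],[0,0,0],0],[[0,0,0],[0,0,0],0],[[0,0,0],[0,0,0],0]]' | grep -E "pos|contact"
python3 - <<'E'
from m import *
go(.4608,-.2581,.2337,-13)
im,W=cloud("wrist","pics/w9.png"); z=W[...,2]; g=im.astype(int)
B=near(W,(.463,-.258),.05)&(z>.059)&(z<.069); rect(W[B],"blocktop"); print(np.median(z[B]))
B2=B&(g[...,0]>70)&(g[...,0]>g[...,2]+20); rect(W[B2],"filt")
H=near(W,(.463,-.258),.02)&(z<.059); rect(W[H],"hole")
S=near(W,(0.6215,-.2495),.009)&(z<.08); print("screw z",np.nanpercentile(z[S],[10,50,90]).round(4))
s=manip.state();q=s["tool_rot"]; r=R.from_quat([q[1],q[2],q[3],q[0]])
L=r.inv().apply((W-s["tool_pos"]).reshape(-1,3)).reshape(W.shape)
for a,b in((.06,.085),(.089,.11)):
    P=L[(L[...,2]>a)&(L[...,2]<b)&(abs(L[...,0])<.02)&(abs(L[...,1])<.015)]
    if len(P): print(a,len(P),"x",np.percentile(P[:,0],[3,50,97]).round(4),"y",np.percentile(P[:,1],[3,50,97]).round(4),"zmax",P[:,2].max().round(4))
k=proj("wrist",(.463,-.258,.064)).astype(int); print(k)
cv2.imwrite("pics/w9c.png",cv2.resize(im[k[1]-50:k[1]+50,k[0]-60:k[0]+60,::-1],None,fx=5,fy=5,interpolation=cv2.INTER_CUBIC))
E
```

```text
tool_pos: [0.6207, -0.2496, 0.231]
tool_pos: [0.4577, -0.2425, 0.2321]
contact_force: [0.7, 0.7, -0.9]
pos [ 0.4577 -0.2425  0.2321] yaw -13.35 zax [-0.0018  0.0024 -1.    ]
shift [ 0.0066  0.0145 -0.0017] turn [-0.0019  0.0023 -0.006 ] F [ 0.69  0.72 -0.86] w 0.274 1.17
blocktop 1942 med [ 0.4612 -0.259 ] rect c [ 467.8 -253.8] wh [68.4 54.6] ang 17.6
0.06334117956203156
filt 1940 med [ 0.4611 -0.259 ] rect c [ 466.8 -254.5] wh [66.1 53.9] ang 17.6
hole 153 med [ 0.4529 -0.2585] rect c [ 455.1 -258.3] wh [15.8  7.2] ang 84.7
screw z [0.0433 0.0481 0.0493]
0.06 146 x [-0.0011  0.0023  0.0031] y [-0.0048 -0.0003  0.0042] zmax 0.0849
0.089 20 x [0.001  0.0034 0.0038] y [-0.004  -0.0004  0.0004] zmax 0.1015
[267 174]
```

View pics/w9c.png

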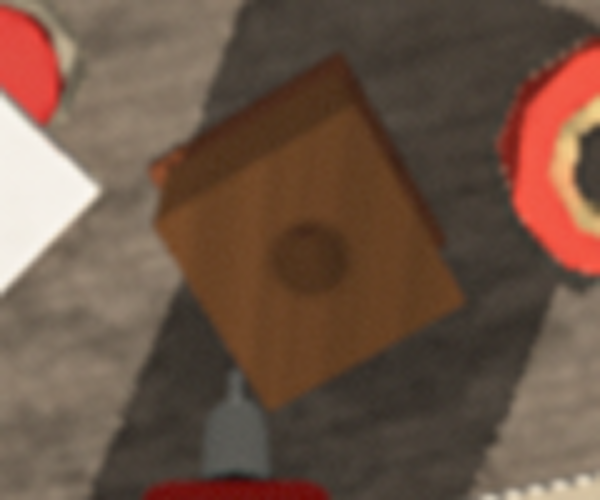

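The crop shows the hole's mouth at (311,259) and the blade tip near (237,375). Converting the hole pixel to world on the z=0.064 plane:

```bash
python3 - <<'E'
from m import *
K,Rm,t=cam("wrist"); uv=np.array([207+311/5-.5,124+259/5-.5,1.])
d=Rm.T@np.linalg.solve(K,uv); o=-Rm.T@t; h=o+d*(.064-o[2])/d[2]; print(h)
c=np.deg2rad(-13.35); off=np.array([-.0018,-.0003])
X=np.array([np.cos(c),np.sin(c)]);Y=np.array([np.sin(c),-np.cos(c)])
tc=h[:2]-off[0]*X-off[1]*Y; print(tc); go(*tc,.185,-13.35)
E
```

```text
[ 0.46149288 -0.25939033  0.064     ]
[ 0.46317497 -0.26009784]
pos [ 0.4585 -0.2425  0.2325] yaw -13.29 zax [-0.0014  0.002  -1.    ]
shift [0.0087 0.0162 0.0474] turn [-0.0017  0.0019  0.0011] F [ 0.62  0.19 -0.8 ] w 0.272 1.17
```

```bash
python3 -m inch '[[[0.0087,0.0162,0],[-0.001,0.001,0],0],[[0,0,0.03],[0,0,0],0],[[0,0,0.02],[0,0,0],0],[[0,0,0],[0,0,0],0],[[0,0,0],[0,0,0],0],[[0,0,0],[0,0,0],0]]' | grep -E "pos|contact"
python3 - <<'E'
from m import *
go(.4630,-.2601,.155,-13.3)
E
```

```text
tool_pos: [0.4645, -0.2606, 0.1845]
contact_force: [1.0, -0.8, -0.2]
pos [ 0.4645 -0.2606  0.1845] yaw -13.21 zax [ 0.0014 -0.0012 -1.    ]
shift [-0.0017 -0.0002  0.0295] turn [ 0.0009 -0.0016  0.0016] F [ 1.03 -0.76 -0.15] w 0.276 1.15
```

```bash
python3 -m inch '[[[-0.0015,0,0.01],[0,-0.001,0],0],[[0,0,0.01],[0,0,0],0],[[0,0,0.008],[0,0,0],0],[[0,0,0],[0,0,0],0],[[0,0,0],[0,0,0],0]]' | grep -E "pos|contact"
python3 - <<'E'
from m import *
go(.4630,-.2601,.1055,-13.3)
E
```

```text
tool_pos: [0.4616, -0.2598, 0.1545]
contact_force: [0.9, -0.4, -0.9]
pos [ 0.4616 -0.2598  0.1545] yaw -13.25 zax [-2.2e-03  9.0e-04 -1.0e+00]
shift [ 0.0015 -0.      0.049 ] turn [-0.0003  0.0024  0.0008] F [ 0.85 -0.4  -0.92] w 0.272 1.15
```

```bash
python3 -m inch '[[[0.0008,0,0.01],[0,0.001,0],0],[[0,0,0.01],[0,0,0],0],[[0,0,0.01],[0,0,0],0],[[0,0,0.01],[0,0,0],0],[[0,0,0],[0,0,0],0],[[0,0,0],[0,0,0],0],[[0,0,0],[0,0,0],0]]' | grep -E "pos|contact"
python3 - <<'E'
from m import *
go(.4630,-.2601,.1055,-13.3)
E
```

```text
tool_pos: [0.463, -0.2604, 0.1155]
contact_force: [0.9, 0.3, -1.6]
pos [ 0.463  -0.2604  0.1155] yaw -13.25 zax [ 3.e-04 -5.e-04 -1.e+00]
shift [-0.     -0.0003  0.01  ] turn [ 0.0004 -0.0004  0.0009] F [ 0.87  0.32 -1.55] w 0.275 1.15
```

```bash
python3 -m inch '[[[0,0,0.004],[0,0,0],0],[[0,0,0.004],[0,0,0],0],[[0,0,0],[0,0,0],0],[[0,0,0],[0,0,0],0]]' | grep -E "pos|contact"
for i in 1 2; do python3 -m inch '[[[0,0,0.001],[0,0,0],0],[[0,0,0],[0,0,0],0],[[0,0,0],[0,0,0],0]]' | grep -E "pos|contact"; done
```

```text
tool_pos: [0.4626, -0.2601, 0.1068]
contact_force: [-0.1, -0.4, -1.7]
tool_pos: [0.4627, -0.2602, 0.106]
contact_force: [-0.1, -0.2, -0.6]
tool_pos: [0.4628, -0.2603, 0.1057]
contact_force: [-1.9, 0.7, 4.8]
```

```bash
python3 -m inch '[[[0,0,0],[0,0,0],1],[[0,0,0],[0,0,0],1],[[0,0,0],[0,0,0],1],[[0,0,0],[0,0,0],1],[[0,0,0],[0,0,0],1],[[0,0,0],[0,0,0],1]]' | grep -E "pos|contact|width"
python3 -m inch '[[[0,0,-0.01],[0,0,0],1],[[0,0,-0.02],[0,0,0],1],[[0,0,-0.03],[0,0,0],1],[[0,0,-0.03],[0,0,0],1],[[0,0,-0.03],[0,0,0],1],[[-0.03,0,-0.01],[0,0,0],1],[[0,0,0],[0,0,0],1],[[0,0,0],[0,0,0],1]]' | grep -E "pos|contact"
python3 - <<'E'
from m import *
im,W=cloud("wrist","pics/w10.png"); z=W[...,2]; N=near(W,(.461,-.259),.03)
P=W[N&(z>.125)&(z<.15)]; rect(P,"cap"); print(np.median(P[:,2]))
S=near(W,(0.6215,-.2495),.009)&(z<.08); print("screw z",np.nanpercentile(z[S],[10,50,90]).round(4))
E
```

```text
tool_pos: [0.4626, -0.2601, 0.1049]
contact_force: [-0.3, -0.2, 0.7]
gripper_width: 1.0
tool_pos: [0.4336, -0.2534, 0.2358]
contact_force: [-0.3, 0.4, -0.6]
cap 760 med [ 0.4632 -0.26  ] rect c [ 462.3 -260. ] wh [20.9 25.5] ang 75.6
0.1349747830030501
screw z [0.0468 0.048  0.0492]
```

View pics/w10.png

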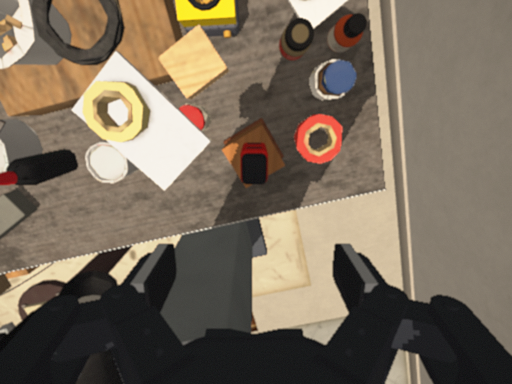

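The driver stands upright in its stand, its cap at (254,163) and at its original height of 0.135 m. The gripper is clear of everything, so I'm handing in.

```bash
python3 -c "
from plant import manip
print(manip.job_done())"
```

```text
the job is handed in; nothing more can be done
None
```

The job is handed in with no verdict returned; by my last measurements the screw is turned about 1.0 rad to its stop and back up, the screwdriver is upright and fully down in its stand, and the gripper is clear.

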